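Lock a lamp carrier in its assembly fixture with a mallet-driven pin

ROBOT

A 6-joint arm with a two-finger parallel gripper is mounted at the origin on the work surface. World frame = base frame: x ahead of the robot, y to its left, z up, the work surface at z = 0. Lengths are in m, angles in rad, forces in N, time in s.
With the tool pointing down it reaches from about 0.35 to 0.725 m from the base axis. Payload 4.3 kg.
Tool frame: the origin (TCP) lies on the mounting face of the last link; the fingertips stand 173 mm ahead of it and the grasp point (between the pads) lies 155 mm ahead of it (env.grasp_offset is the distance from the TCP to the grasp point, in m); z points along the fingers, y is the line along which they close (so a half turn about z gives the same grasp; the last joint's range is limited). The gripper opens to 85 mm and grips with 20 to 120 N. Pads are 22 mm wide; open, the fingers measure 114 mm over their backs; the gripper's body (76 mm by 85 mm) begins 54 mm behind the grasp point. The pads swing forward as they close: fully open they stand 13 mm farther back than shut.
Start: joints at [-1.335, 0.377, 0.081, 1.274, 0, 1.46], TCP at [0.195, -0.541, 0.405] pointing down, gripper open.
Joint ranges: [-2.72, 2.72], [-0.84, 1.66], [-1.02, 1.22], [-1.77, 2.12], [-1.37, 1.28], [-3.14, 3.14]. Speed limits (rad/s): [2.57, 2.57, 3.14, 3.14, 3.14, 3.14].

INTERFACE

Orientations are given as a unit quaternion [w, x, y, z].
In Python, from station import env gives the robot as it stands. The module is installed in compiled form; this text tells all that it offers.
- The arm moves only by the tool send_rows, never from a script. Its argument "deltas" is a list of rows, each a list of 2 entries, a list of its own where there are three numbers: the shift along the tool's x, y, z in cm, then the turn, a rotation vector about the tool's x, y, z in degrees. In form: [[[x, y, z], [ax, ay, az]], ...]. A call has 1 to 5 rows; each row shifts and turns the commanded pose from where the row before left it, along the tool's axes as they then stand; what a row does not reach is not made up. A row lasts 1/8 s, in which the tool goes at most 62.5 mm and 10.7 degrees, less where a joint would pass 70% of its speed; a pose out of reach is approached as far as the arm can. A call with a gripper value outside its range is refused whole. "gripper" is the finger opening in cm, from 0 to 8.54, set as the call begins (left out, the last holds). The fingers move at their own pace and stop on an object; "squeeze" is the grip in N (left out, the last holds). Time passes only in rows, so rows that do not move let the fingers close. It gives the time, the measured TCP pose, the force, the opening and the grip force at its end, in the units of the state.
- env.get_obs(): the state, without advancing time (a new reading comes with each control period).
- env.get_image(name): name is "side" or "top"; returns the picture (384x512x3 uint8, red, green, blue); there is no depth.
- env.camera_model(name): a dict with "K" (3x3 intrinsics, pixels), "position" and "attitude" of the camera in the world. Camera axes: x right, y down, z forward; pixel columns grow to the right and rows downward; lengths in m; the calibration is good to about 2 mm. A picture is of the moment at which its call begins. camera_model takes no time and is no camera call.
- env.finish_job(): hands the job in; it is judged then, once.
Trained networks look in the newest picture that a camera, given by its name, has taken for a name from the list of things; names that differ only in an ending like _2 or _b are one class to them, and where a whole thing is asked for, a point or a joint stands for the part that bears it (a point fixed in the world has none). Each returns a list of dicts, best first, with "confidence" (0 to 1); they miss things now and then, are a little off and sometimes report something else, mostly with a low value. They report only what shows in the picture. A call takes as long as a camera call. They do not tell look-alikes from the thing itself.
- env.find_in(camera, thing): "centre" ([column, row] in pixels, amid what is visible of it).
- env.masks_of(camera, thing): "region" (384x512 bool, what is visible of it) and "centre" ([column, row] in pixels, amid what is visible of it).
- env.place_of(camera, thing): "centre" ([column, row] in pixels: a listed point, or the origin of a listed thing).
The state is a dict: "t": time; "joint_pos": joint angles; "qd": joint speeds; "joint_torque": joint torques, N m; "tool_pos": TCP position; "tool_rot": TCP orientation; "ft_force": force on the tool from outside, world axes, zero at the start; "ft_torque": the same for the moment, N m; "width": finger opening in m; "gripper_force": force on a finger pad.
Only numpy, scipy, OpenCV 4.12 (cv2) and the standard library are available. Lean on these libraries where they do the work, as an engineer would, in place of code of your own. Each camera call takes 0.05 s, during which the arm holds its last target. There are 200 camera calls.

TASK

Push the lamp carrier along its rails until it is fully home against the bridge, then knock the bridge's spring pin all the way down with brisk blows of the mallet, so that the pin locks the carrier. Finally stand the mallet back upright on the rubber mat, on its head as you found it. Never touch the glass lens with the gripper or the mallet, never touch the pin with the gripper itself, and leave the bin, the spare lamp and the screwdriver where they are.

Things in the scene. Friction and masses are not known exactly. Their poses are not given: they have to be found in the camera images.
- fixture: (All sizes in mm.) Fixed steel fixture: base plate 124 wide, 8 thick (x -135 to +105), two rails 83 apart along x (x -130 to +45, tops 23 above the table) and a bridge 54 (x) x 90 (y), top 48 above the table, centred at x = +72; its near faces at x = +45 are the stop. Origin: on the table, on the centre line; +x points from the open end of the rails to the bridge.
- carrier: Loose aluminium carrier on a greased slideway between the rails: plate 90 (x) x 80 x 10, lamp (60 diameter) at x = +4, tongue 36 wide (to x = +135, 16 hole at x = +72) that passes under the bridge. Origin: centre of the plate's underside, 8 above the table; axes parallel to the fixture's. Fully home its x, y coincide with the fixture's origin; it starts 30 to 55 short of that.
- lens: Glass dome, 48 diameter, 14.5 high, on top of the lamp on the carrier. Origin: centre of its underside, 52 above the table; its top is 66.5 above the table.
- pin_travel (a joint): Vertical travel of the stiff, sprung steel pin (resists with 12 to 15 N, stays where it is driven) in the bridge, in m: 0 = highest, 0.018 = head seated on the bridge. Starts at 0 to 0.004. If the carrier is not home the tongue blocks it.
- pin: The pin's round head, 18 diameter, 5 thick (shank 10 diameter below it). Origin: centre of its top, same as pin_top.
- pin_top (a point): Centre of the top of the pin's round head (18 diameter, 5 thick; shank 10). Above the fixture point x = +72, y = 0; 71 above the table at joint 0, 53 when seated.
- mallet: Loose mallet, standing on one face of its grey cylindrical head (40 diameter, 72 high), wooden handle level: 18 wide, 22 high, its axis 40 above the origin, reaching to 130 from the head's axis along the mallet's -x. Origin: centre of the head's lower face; z up along the head. Starts with the handle pointing roughly towards the robot.
- mallet_face (a point): Centre of the mallet head's lower face, the striking face (same as the mallet's origin).
- mat: Fixed square black rubber mat, 140 x 140 x 5, on which the mallet stands. Origin: centre of its underside, on the table.
- bin: Bystander: open blue parts bin 150 x 110 x 60, origin under its centre. It stands across the fixture from the mat.
- spare_lamp: Bystander: a spare lamp, 60 diameter, 48.5 high, standing lens up. Origin: centre of its underside.
- screwdriver: Bystander: a screwdriver lying beyond the fixture, roughly across the bench.
- push_wall (a point): Middle of the outer (rear) face of the carrier's upright push wall, 32 above the table; wall 60 wide, 8 thick, its top 48 above the table. It lies 45 behind the carrier's origin.
Mind the look-alikes: they are no part of the job. Of the things like the mat, leave any that is red; of the rest the smaller one is meant. Leave any pink look-alike of the mallet alone.

How it is judged:
By the outcome, as a careful person would: the job done as asked, in the order asked, and still so for the second after the job is handed in, with the robot touching nothing.
It also fails if it takes over 54 s, if anything falls off the work surface, if the arm or the gripper's body presses on something with over 40 N, if the wrist force passes 120 N, or if a joint passes its speed limit or range.

## Working session

There is one attempt and no reset: what is moved stays moved. The work goes in short steps, Python scripts to look and compute and a tool call to move; the robot and the scene stay as the last step left them, time stands still between calls to the robot, and variables do not carry over. Pictures are saved under pics/ and viewed, at most 10 in all, crops included, and the job is handed in when it is done.

Besides the shell and the picture viewer there is one more tool, called after "Call:" as name(argument=value, ...), one argument or row to a line, values as JSON. send_rows: Moves the arm, as the interface text tells. Its arguments: {"type":"object","properties":{"deltas":{"type":"array"},"gripper":{"type":"number"},"squeeze":{"type":"number"}},"required":["deltas"]}

```bash
mkdir -p pics; cat > h.py <<'E'
import numpy as np,cv2
from station import env
from scipy.spatial.transform import Rotation as R
def rot(q): return R.from_quat([q[1],q[2],q[3],q[0]]).as_matrix()
def cam(n):
    m=env.camera_model(n); a=np.array(m['attitude'])
    return np.array(m['K']),np.array(m['position']),(a if a.shape==(3,3) else rot(a))
def ray(n,uv,z):
    K,p,A=cam(n); d=A@np.linalg.solve(K,[uv[0],uv[1],1]); return p+d*(z-p[2])/d[2]
def proj(n,P):
    K,p,A=cam(n); c=A.T@(np.array(P)-p); u=K@c; return u[:2]/u[2]
E
python3 - <<'E'
from h import *
for n in('top','side'):
    im=env.get_image(n); cv2.imwrite(f'pics/{n}0.png',cv2.cvtColor(im,cv2.COLOR_RGB2BGR))
    print(n,cam(n)[1],cam(n)[2][:,2])
    for t,z in dict(fixture=0,carrier=.008,push_wall=.032,pin_top=.07,mallet=.005,mat=0,bin=0,spare_lamp=0,screwdriver=0,lens=.052).items():
        for r in env.place_of(n,t)[:3]: print(t,round(r['confidence'],2),np.round(r['centre']),np.round(ray(n,r['centre'],z)[:2],3))
o=env.get_obs();print(o['t'],o['tool_rot'],env.grasp_offset)
E
```

```text
top [0.35234508 0.01275587 1.19642022] [ 0.16238062 -0.00906502 -0.98668656]
fixture 0.81 [255. 186.] [0.583 0.016]
carrier 0.96 [257. 203.] [0.529 0.009]
carrier 0.7 [351. 138.] [ 0.742 -0.295]
push_wall 0.58 [256. 217.] [0.483 0.014]
pin_top 0.5 [256. 161.] [0.649 0.013]
mallet 0.83 [359. 211.] [ 0.504 -0.309]
mallet 0.58 [286. 141.] [ 0.731 -0.083]
mat 0.69 [198. 269.] [0.325 0.189]
mat 0.67 [357. 208.] [ 0.515 -0.306]
mat 0.55 [340. 289.] [ 0.266 -0.245]
bin 0.84 [172. 185.] [0.589 0.28 ]
spare_lamp 0.68 [351. 141.] [ 0.735 -0.295]
screwdriver 0.6 [225. 126.] [0.785 0.114]
lens 0.7 [254. 200.] [0.532 0.019]
lens 0.67 [360. 209.] [ 0.504 -0.302]
side [ 0.293197   -0.46304131  0.71507871] [ 0.27854164  0.57024541 -0.77280963]
fixture 0.75 [276. 202.] [0.579 0.012]
fixture 0.57 [329. 335.] [ 0.519 -0.317]
fixture 0.45 [231. 137.] [0.575 0.276]
carrier 0.97 [259. 206.] [0.534 0.013]
push_wall 0.89 [242. 208.] [0.488 0.008]
pin_top 0.5 [303. 174.] [0.648 0.01 ]
mallet 0.69 [348. 209.] [ 0.726 -0.087]
mallet 0.59 [323. 339.] [ 0.503 -0.319]
mallet 0.41 [262. 192.] [0.561 0.05 ]
mat 0.96 [329. 334.] [ 0.521 -0.315]
mat 0.94 [192. 370.] [ 0.264 -0.261]
mat 0.77 [158. 190.] [0.329 0.177]
bin 0.91 [231. 136.] [0.577 0.28 ]
spare_lamp 0.72 [410. 279.] [ 0.738 -0.296]
screwdriver 0.88 [324. 151.] [0.783 0.111]
screwdriver 0.67 [306. 169.] [0.703 0.073]
lens 0.55 [261. 195.] [0.537 0.011]
1.1 [4.69595602e-05 9.85091259e-01 1.72032583e-01 1.61715284e-05] 0.1547
```

```bash
python3 - <<'E'
import cv2
a=cv2.imread('pics/top0.png');b=cv2.imread('pics/side0.png')
cv2.imwrite('pics/t1.png',cv2.resize(a[100:310,150:430],None,fx=2.8,fy=2.8,interpolation=2))
cv2.imwrite('pics/s1.png',cv2.resize(b[100:384,130:480],None,fx=2.1,fy=2.1,interpolation=2))
E
```

```text
(no output)
```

View pics/t1.png

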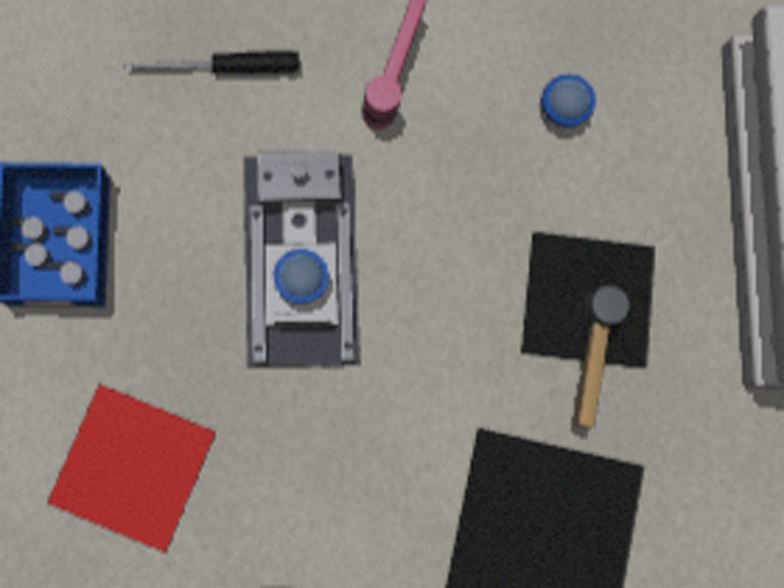

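View pics/s1.png

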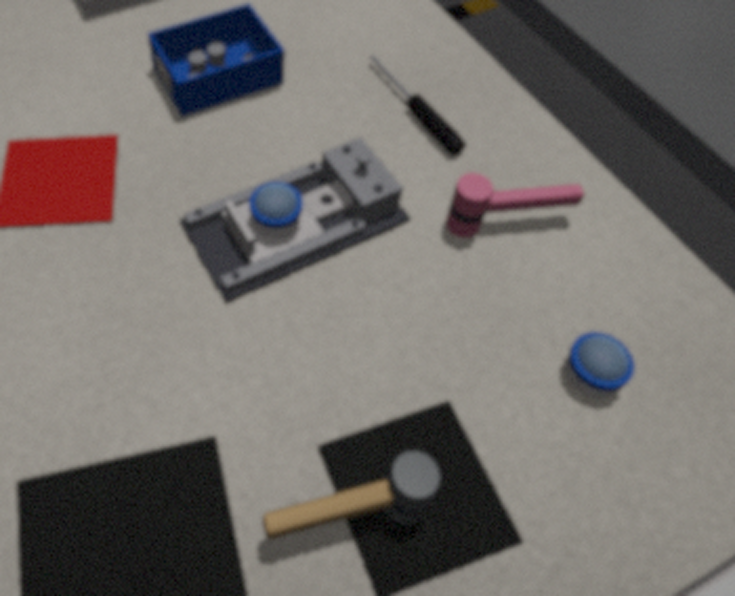

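The top crop shows the fixture with its pin at full-image (257,163).

Candidates, in full top-image pixels:
- **Mallets:** one with a wooden handle and grey head at (368,209), and a pink one at (286,136). I want the wooden one.
- **Mats:** a small black one at (360,207), a large black one at (345,290) and a red one at (197,267). I want the small black one, which the mallet stands on.
- **Lamps:** the carrier's at (257,199), and the spare at (353,136), which I leave alone.

The two crops confirm these choices.

```bash
python3 - <<'E'
from h import *
from scipy.optimize import least_squares as LS
T=lambda x,y:('top',(150+(x-.9)/2.8,100+(y-.9)/2.8)); S=lambda x,y:('side',(130+x/2.1,100+y/2.1))
def fit(obs,x0):
    def W(v,p): c,s=np.cos(v[2]),np.sin(v[2]); return [v[0]+c*p[0]-s*p[1],v[1]+s*p[0]+c*p[1],p[2]]
    f=lambda v:np.concatenate([proj(n,W(v,p))-uv for (n,uv),p in obs])
    r=LS(f,x0,x_scale=[.1,.1,.1],loss='soft_l1'); print(np.round(r.x,4),'deg',np.round(np.degrees(r.x[2]),2)); print(np.round(f(r.x),1)); return r.x
fx=[(T(246,157),(.105,.062,.008)),(T(352,155),(.105,-.062,.008)),(T(359,364),(-.135,-.062,.008)),(T(247,366),(-.135,.062,.008)),
(T(259,153),(.099,.045,.048)),(T(338,151),(.099,-.045,.048)),(T(341,197),(.045,-.045,.048)),(T(259,199),(.045,.045,.048)),
(S(228,299),(-.135,-.062,.008)),(S(183,220),(-.135,.062,.008)),(S(408,214),(.105,-.062,.008)),(S(360,140),(.099,.045,.048)),(S(400,185),(.099,-.045,.048))]
f=fit(fx,[.58,.012,0])
print('mat');mt=fit([(T(533,234),(.07,.07,.005)),(T(654,246),(.07,-.07,.005)),(T(646,367),(-.07,-.07,.005)),(T(522,352),(-.07,.07,.005)),
(S(449,404),(.07,.07,.005)),(S(521,541),(.07,-.07,.005)),(S(320,448),(-.07,.07,.005))],[.52,-.31,0])
print('mallet');fit([(T(610,305),(0,0,.077)),(T(587,424),(-.13,0,.056)),(S(416,474),(0,0,.077)),(S(268,524),(-.13,0,.045))],[.5,-.31,0])
for t in('push_wall','pin_top'):
  print(t,[env.place_of(n,t)[0]['centre'] for n in('top','side')])
c,s=np.cos(f[2]),np.sin(f[2]);print('pin',f[0]+.072*c,f[1]+.072*s)
E
```

```text
[0.5784 0.0089 0.0338] deg 1.94
[-0.9  0.1  0.  -0.3  0.7  0.1  0.6  0.7 -0.6 -0.2  0.3 -0.4 -0.1  0.2
 -0.2  0.4 -0.9  0.1 -1.9 -1.   1.7  0.8  0.4 -2.6  1.8  0.3]
mat
[ 0.5183 -0.3159 -0.1176] deg -6.74
[ 0.2 -0.8  0.9  0.   0.9  0.8  0.4  0.8 -0.2 -2.7  1.9  0.3 -1.9 -1.5]
mallet
[ 0.5047 -0.3187 -0.208 ] deg -11.92
[ 0.7 -0.7 -0.2  0.5  0.8 -0.6 -1.3  0.3]
push_wall [[255.6, 216.8], [242.3, 208.3]]
pin_top [[255.8, 160.8], [302.8, 174.4]]
pin 0.6503793731319001 0.011376882099907138
```

```bash
cat > plan.py <<'E'
import sys
from h import *
# plan.py "x,y,z,yawdeg,n" ... : rows (cm, deg) in tool axes, tool kept pointing straight down
o=env.get_obs(); p=np.array(o['tool_pos']); M=rot(o['tool_rot'])
print('t',round(o['t'],2),'p',np.round(p,4),'yaw',round(np.degrees(np.arctan2(M[1,0],M[0,0])),2),'F',np.round(o['ft_force'],1),'T',np.round(o['ft_torque'],2),'w',round(o['width'],4),'q',np.round(o['joint_pos'],2))
for a in sys.argv[1:]:
    x,y,z,w,n=map(float,a.split(',')); n=int(n); c=np.radians(w)
    G=np.array([[np.cos(c),np.sin(c),0],[np.sin(c),-np.cos(c),0],[0,0,-1]])
    tot=R.from_matrix(M.T@G).as_rotvec(); d=(np.array([x,y,z])-p)/n
    st=R.from_rotvec(tot/n).as_matrix(); rows=[]
    for i in range(n):
        rows.append([list(map(float,np.round(M.T@d*100,2))),list(map(float,np.round(np.degrees(tot/n),1)))]); M=M@st
    p=np.array([x,y,z]); M=G
    for i in range(0,n,5): print(rows[i:i+5])
E
python3 plan.py 0.44,0.004,0.30,92,10 0.44,0.004,0.203,92,2
```

```text
t 1.3 p [ 0.1949 -0.541   0.4047] yaw 19.81 F [ 0.8 -0.2 -0.6] T [ 0.02 -0.04 -0.01] w 0.0856 q [-1.34  0.38  0.08  1.27  0.    1.46]
[[[4.15, -4.3, 1.05], [0.0, 0.0, -7.2]], [[4.66, -3.74, 1.05], [0.0, 0.0, -7.2]], [[5.09, -3.13, 1.05], [0.0, 0.0, -7.2]], [[5.45, -2.46, 1.05], [0.0, 0.0, -7.2]], [[5.71, -1.76, 1.05], [0.0, 0.0, -7.2]]]
[[[5.89, -1.03, 1.05], [0.0, 0.0, -7.2]], [[5.97, -0.28, 1.05], [0.0, 0.0, -7.2]], [[5.96, 0.47, 1.05], [0.0, 0.0, -7.2]], [[5.85, 1.22, 1.05], [0.0, 0.0, -7.2]], [[5.65, 1.95, 1.05], [0.0, 0.0, -7.2]]]
[[[0.0, 0.0, 4.85], [0.0, 0.0, 0.0]], [[0.0, 0.0, 4.85], [0.0, 0.0, 0.0]]]
```

Call:
send_rows(
  deltas=[
    [[4.15,-4.3,1.05],[0,0,-7.2]],
    [[4.65,-3.75,1.05],[0,0,-7.2]],
    [[5.1,-3.15,1.05],[0,0,-7.2]],
    [[5.45,-2.45,1.05],[0,0,-7.2]],
    [[5.7,-1.75,1.05],[0,0,-7.2]],
  ],
  gripper=0,
  squeeze=60,
)

```text
t: 1.92
tool_pos: [0.3179, -0.2667, 0.3521]
tool_rot: [0.001, 0.883, 0.47, 0.0]
ft_force: [1.3, -0.6, -0.1]
width: 0.0002
gripper_force: 0.0
```

Call:
send_rows(
  deltas=[
    [[5.9,-1.05,1.05],[0,0,-7.2]],
    [[5.95,-0.3,1.05],[0,0,-7.2]],
    [[5.95,0.45,1.05],[0,0,-7.2]],
    [[5.85,1.2,1.05],[0,0,-7.2]],
    [[5.65,1.95,1.05],[0,0,-7.2]],
  ],
)

```text
t: 2.55
tool_pos: [0.4405, 0.0059, 0.2998]
tool_rot: [0.001, 0.694, 0.72, 0.0]
ft_force: [0.9, -1.1, 0.1]
width: 0.0001
gripper_force: 0.0
```

```bash
python3 plan.py 0.44,0.004,0.203,92,3 .465,.004,.203,92,3
```

```text
t 2.55 p [0.4405 0.0059 0.2998] yaw 92.05 F [ 0.9 -1.1  0.1] T [ 0.01 -0.01  0.04] w 0.0001 q [-0.13  0.17 -0.48  0.92 -0.    1.4 ]
[[[-0.06, -0.02, 3.23], [0.0, 0.0, 0.0]], [[-0.06, -0.02, 3.23], [0.0, 0.0, 0.0]], [[-0.06, -0.02, 3.23], [0.0, 0.0, 0.0]]]
[[[-0.03, 0.83, 0.0], [0.0, 0.0, 0.0]], [[-0.03, 0.83, 0.0], [0.0, 0.0, 0.0]], [[-0.03, 0.83, 0.0], [0.0, 0.0, 0.0]]]
```

Call:
send_rows(
  deltas=[
    [[-0.05,0,3.25],[0,0,0]],
    [[-0.05,0,3.2],[0,0,0]],
    [[-0.05,0,3.2],[0,0,0]],
    [[0,1.2,0],[0,0,0]],
    [[0,1.2,0],[0,0,0]],
  ],
)

```text
t: 3.18
tool_pos: [0.4655, 0.0031, 0.2043]
tool_rot: [0.001, 0.696, 0.718, 0.001]
ft_force: [-0.4, 0.0, -0.6]
width: 0.0
gripper_force: 0.0
```

Call:
send_rows(
  deltas=[
    [[0,0.8,0],[0,0,0]],
    [[0,0.8,0],[0,0,0]],
    [[0,0.8,0],[0,0,0]],
    [[0,0.8,0],[0,0,0]],
  ],
)

```text
t: 3.68
tool_pos: [0.4962, 0.0043, 0.2033]
tool_rot: [-0.0, 0.696, 0.718, -0.0]
ft_force: [-1.8, -0.4, 0.7]
width: 0.0001
gripper_force: 0.5
```

Call:
send_rows(
  deltas=[
    [[0,0.5,0],[0,0,0]],
    [[0,0.5,0],[0,0,0]],
    [[0,0.5,0],[0,0,0]],
  ],
)

```text
t: 4.05
tool_pos: [0.511, 0.0047, 0.2031]
tool_rot: [-0.0, 0.696, 0.718, -0.0]
ft_force: [-0.9, -0.6, -0.2]
width: -0.0001
gripper_force: 0.5
```

Call:
send_rows(
  deltas=[
    [[0,0.3,0],[0,0,0]],
    [[0,0.2,0],[0,0,0]],
  ],
)

```text
t: 4.3
tool_pos: [0.5159, 0.0049, 0.2032]
tool_rot: [-0.0, 0.696, 0.718, -0.0]
ft_force: [-0.8, -0.2, 0.1]
width: 0.0
gripper_force: 0.5
```

```bash
python3 - <<'E'
from h import *
for n,z in(('top',0),('side',0)):
    im=env.get_image(n)
    for t,z in(('push_wall',.032),('carrier',.008),('lens',.052),('pin_top',.07)):
        r=env.place_of(n,t)[:1]
        for q in r: print(n,t,round(q['confidence'],2),np.round(ray(n,q['centre'],z)[:2],4))
    a,b=np.round(proj(n,(.56,0,.03))).astype(int)
    cv2.imwrite(f'pics/h{n}.png',cv2.resize(cv2.cvtColor(im[b-60:b+60,a-65:a+65],4),None,fx=4,fy=4,interpolation=2))
a,b=cv2.imread('pics/htop.png'),cv2.imread('pics/hside.png')
cv2.imwrite('pics/h1.png',cv2.resize(np.hstack([a,b]),(800,370)))
E
python3 plan.py
```

```text
side push_wall 0.98 [0.5308 0.0112]
side lens 0.62 [0.5748 0.0099]
side pin_top 0.53 [0.6522 0.0122]
t 4.8 p [0.5158 0.0049 0.2032] yaw 91.81 F [ 0.5 -0.3  0.2] T [-0.03 -0.02 -0.04] w 0.0002 q [-0.11  0.42 -0.42  0.73 -0.    1.43]
```

View pics/h1.png

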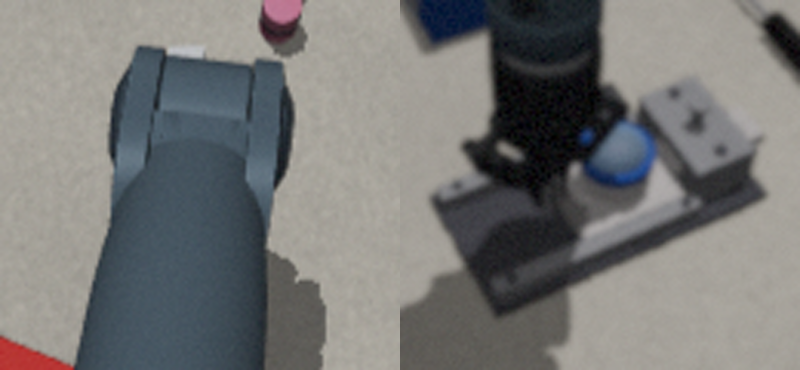

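The view shows the tool behind the wall. The tongue tip sticks out past the bridge, so the carrier is nearly home. The finger linkage stays clear of the lens, and that gap won't change as I push on gently until it stops.

Call:
send_rows(
  deltas=[
    [[0,0.15,0],[0,0,0]],
    [[0,0.15,0],[0,0,0]],
  ],
)

```text
t: 5.05
tool_pos: [0.5186, 0.005, 0.2031]
tool_rot: [-0.0, 0.696, 0.718, -0.0]
ft_force: [-0.8, 0.0, -0.7]
width: -0.0002
gripper_force: 0.5
```

Call:
send_rows(
  deltas=[
    [[0,0.15,0],[0,0,0]],
    [[0,0.1,0],[0,0,0]],
  ],
)

```text
t: 5.3
tool_pos: [0.5205, 0.0052, 0.2028]
tool_rot: [-0.001, 0.696, 0.718, -0.001]
ft_force: [-5.4, 0.5, 2.0]
width: 0.0002
gripper_force: 2.4
```

Call:
send_rows(
  deltas=[
    [[0,0.1,0],[0,0,0]],
    [[0,0.05,0],[0,0,0]],
  ],
)

```text
t: 5.55
tool_pos: [0.5209, 0.0052, 0.2025]
tool_rot: [-0.002, 0.696, 0.718, -0.002]
ft_force: [-8.2, -0.1, 3.9]
width: -0.0002
gripper_force: 3.7
```

Call:
send_rows(
  deltas=[
    [[0,0.2,0],[0,0,0]],
    [[0,0,0],[0,0,0]],
  ],
)

```text
t: 5.8
tool_pos: [0.5216, 0.0053, 0.2019]
tool_rot: [-0.003, 0.696, 0.718, -0.003]
ft_force: [-10.6, -0.9, 4.7]
width: -0.0
gripper_force: 5.1
```

Call:
send_rows(
  deltas=[
    [[0,-0.5,0],[0,0,0]],
    [[0,-2,0],[0,0,0]],
  ],
)

```text
t: 6.05
tool_pos: [0.5016, 0.0041, 0.2039]
tool_rot: [0.002, 0.696, 0.718, 0.001]
ft_force: [0.0, 0.6, -0.2]
width: -0.0002
gripper_force: 0.0
```

```bash
python3 plan.py .48,.003,.36,60,3 .455,-.306,.30,-12,8 .455,-.306,.20,-12,3
```

```text
t 6.05 p [0.5016 0.0041 0.2039] yaw 91.81 F [ 0.   0.6 -0.2] T [ 0.04 -0.01  0.02] w -0.0002 q [-0.12  0.39 -0.46  0.71  0.    1.42]
[[[-0.02, -0.7, -5.21], [0.1, -0.0, 10.6]], [[-0.15, -0.69, -5.21], [0.1, -0.0, 10.6]], [[-0.27, -0.66, -5.21], [0.1, -0.0, 10.6]]]
[[[-3.5, 1.66, 0.75], [0.0, 0.0, 9.0]], [[-3.2, 2.19, 0.75], [0.0, 0.0, 9.0]], [[-2.82, 2.66, 0.75], [0.0, 0.0, 9.0]], [[-2.37, 3.07, 0.75], [0.0, 0.0, 9.0]], [[-1.86, 3.4, 0.75], [0.0, 0.0, 9.0]]]
[[[-1.3, 3.65, 0.75], [0.0, 0.0, 9.0]], [[-0.71, 3.81, 0.75], [0.0, 0.0, 9.0]], [[-0.11, 3.87, 0.75], [0.0, 0.0, 9.0]]]
[[[0.0, 0.0, 3.33], [0.0, 0.0, 0.0]], [[0.0, 0.0, 3.33], [0.0, 0.0, 0.0]], [[0.0, 0.0, 3.33], [0.0, 0.0, 0.0]]]
```

Call:
send_rows(
  deltas=[
    [[0,-0.7,-5.2],[0,0,10.6]],
    [[-0.15,-0.7,-5.2],[0,0,10.6]],
    [[-0.25,-0.65,-5.2],[0,0,10.6]],
    [[-3.5,1.65,0.75],[0,0,9]],
    [[-3.2,2.2,0.75],[0,0,9]],
  ],
  gripper=5,
)

```text
t: 6.68
tool_pos: [0.4737, -0.0746, 0.3459]
tool_rot: [0.002, 0.934, 0.357, 0.003]
ft_force: [-0.8, 0.6, -0.9]
width: 0.0504
gripper_force: 0.0
```

Call:
send_rows(
  deltas=[
    [[-2.8,2.65,0.75],[0,0,9]],
    [[-2.4,3.05,0.75],[0,0,9]],
    [[-1.85,3.4,0.75],[0,0,9]],
    [[-1.3,3.65,0.75],[0,0,9]],
    [[-0.7,3.8,0.75],[0,0,9]],
  ],
)

```text
t: 7.3
tool_pos: [0.4573, -0.2684, 0.3071]
tool_rot: [0.001, 1.0, -0.029, 0.001]
ft_force: [0.2, -0.3, 0.4]
width: 0.0502
gripper_force: 0.0
```

```bash
python3 - <<'E'
from h import *
for n in('top','side'):
    im=env.get_image(n)
    a,b=np.round(proj(n,(.47,-.31,.05))).astype(int); a=min(max(a,65),447); b=min(max(b,60),324); print(a,b)
    cv2.imwrite(f'pics/m{n}.png',cv2.resize(cv2.cvtColor(im[b-60:b+60,a-65:a+65],4),(400,370),interpolation=2))
cv2.imwrite('pics/m1.png',np.hstack([cv2.imread('pics/mtop.png'),cv2.imread('pics/mside.png')]))
E
python3 plan.py  .458,-.309,.26,-12,2 .458,-.309,.20,-12,2
```

```text
363 221
307 324
t 7.4 p [ 0.4571 -0.2702  0.3065] yaw -3.31 F [-0.1  0.6  0.5] T [-0.02 -0.    0.02] w 0.0498 q [-0.65  0.34 -0.24  0.99 -0.    2.55]
[[[0.15, 1.93, 2.33], [0.1, -0.1, 4.3]], [[0.3, 1.91, 2.33], [0.1, -0.1, 4.3]]]
[[[0.0, 0.0, 3.0], [0.0, 0.0, 0.0]], [[0.0, 0.0, 3.0], [0.0, 0.0, 0.0]]]
```

View pics/m1.png

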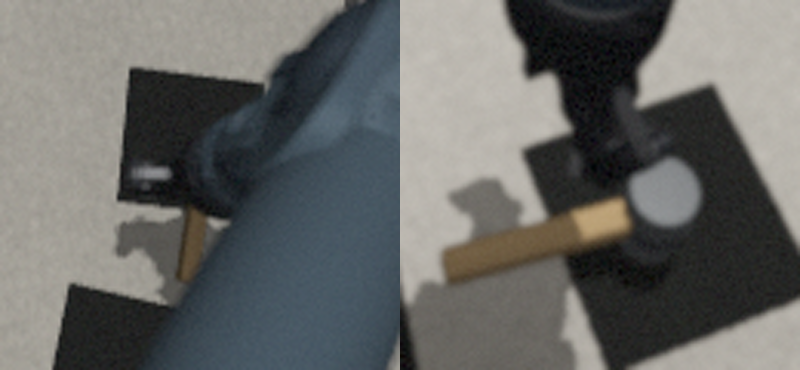

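The side view shows the wooden-handled mallet undisturbed, its head top at full-image (328,326), which matches the first fit. Next I grip the handle.

Call:
send_rows(
  deltas=[
    [[0.15,1.95,2.35],[0,0,4.3]],
    [[0.3,1.9,2.3],[0,0,4.3]],
    [[0,0,3],[0,0,0]],
    [[0,0,3],[0,0,0]],
  ],
)

```text
t: 7.9
tool_pos: [0.4586, -0.3056, 0.2]
tool_rot: [0.001, 0.995, -0.1, 0.001]
ft_force: [0.7, -1.4, -0.5]
width: 0.0501
gripper_force: 0.0
```

Call:
send_rows(
  deltas=[
    [[0,0,0],[0,0,0]],
    [[0,0,0],[0,0,0]],
    [[0,0,0],[0,0,0]],
    [[0,0,0],[0,0,0]],
  ],
  gripper=0,
  squeeze=120,
)

```text
t: 8.4
tool_pos: [0.4583, -0.3055, 0.2013]
tool_rot: [0.001, 0.995, -0.101, 0.001]
ft_force: [-0.4, 0.4, 1.5]
width: 0.0158
gripper_force: 116.7
```

```bash
python3 plan.py  .457,-.309,.34,-12,3
```

```text
t 8.4 p [ 0.4583 -0.3055  0.2013] yaw -11.57 F [-0.4  0.4  1.5] T [0.12 0.03 0.05] w 0.0158 q [-0.7   0.48 -0.33  0.77  0.    2.64]
[[[-0.01, 0.13, -4.62], [0.0, -0.0, 0.1]], [[-0.01, 0.12, -4.62], [0.0, -0.0, 0.1]], [[-0.01, 0.12, -4.62], [0.0, -0.0, 0.1]]]
```

Call:
send_rows(
  deltas=[
    [[0,0,-2],[0,0,0]],
    [[0,0,-5],[0,0,0]],
    [[0,0,-5],[0,0,0]],
    [[0,0,-2],[0,0,0]],
  ],
)

```text
t: 8.9
tool_pos: [0.4585, -0.3059, 0.3441]
tool_rot: [0.002, 0.995, -0.101, 0.002]
ft_force: [0.0, -0.2, -2.4]
width: 0.0159
gripper_force: 117.1
```

```bash
python3 plan.py  .652,-.036,.32,92,12
```

```text
t 8.9 p [ 0.4585 -0.3059  0.3441] yaw -11.58 F [ 0.  -0.2 -2.4] T [-0.01  0.05  0.03] w 0.0159 q [-0.7   0.35 -0.12  1.1  -0.    2.64]
[[[1.13, -2.53, 0.2], [0.0, -0.0, -8.6]], [[1.49, -2.33, 0.2], [0.0, -0.0, -8.6]], [[1.83, -2.08, 0.2], [0.0, -0.0, -8.6]], [[2.12, -1.78, 0.2], [0.0, -0.0, -8.6]], [[2.36, -1.44, 0.2], [0.0, -0.0, -8.6]]]
[[[2.55, -1.07, 0.2], [0.0, -0.0, -8.6]], [[2.68, -0.68, 0.2], [0.0, -0.0, -8.6]], [[2.75, -0.27, 0.2], [0.0, -0.0, -8.6]], [[2.76, 0.15, 0.2], [0.0, -0.0, -8.6]], [[2.71, 0.56, 0.2], [0.0, -0.0, -8.6]]]
[[[2.59, 0.96, 0.2], [0.0, -0.0, -8.6]], [[2.42, 1.34, 0.2], [0.0, -0.0, -8.6]]]
```

```bash
python3 - <<'E'
from h import *
v=(.5784,.0089,.0338);c,s=np.cos(v[2]),np.sin(v[2])
for n in('top','side'):
    im=env.get_image(n)
    for t,z in(('push_wall',.032),('lens',.052),('pin_top',.07)):
        for q in env.place_of(n,t)[:1]:
            P=ray(n,q['centre'],z)[:2]-v[:2]; print(n,t,round(q['confidence'],2),'fixture xy',np.round([c*P[0]+s*P[1],c*P[1]-s*P[0]],4))
    a,b=np.round(proj(n,(.6,0.01,.03))).astype(int)
    cv2.imwrite(f'pics/q{n}.png',cv2.resize(cv2.cvtColor(im[b-48:b+48,a-52:a+52],4),(400,370),interpolation=2))
cv2.imwrite('pics/q1.png',np.hstack([cv2.imread('pics/qtop.png'),cv2.imread('pics/qside.png')]))
E
```

```text
top push_wall 0.77 fixture xy [-0.0423  0.0062]
top lens 0.68 fixture xy [-0.0097 -0.0003]
top pin_top 0.53 fixture xy [0.079 0.001]
side push_wall 0.67 fixture xy [-0.0489  0.0003]
side lens 0.58 fixture xy [-0.0052  0.0097]
```

View pics/q1.png

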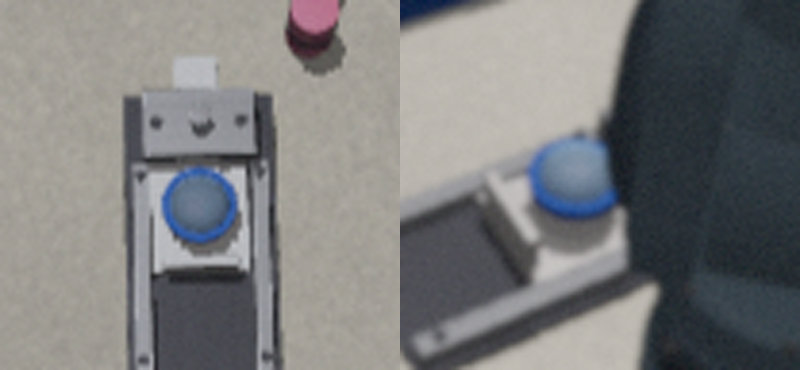

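Call:
send_rows(
  deltas=[
    [[1.15,-2.55,0.2],[0,0,-8.6]],
    [[1.5,-2.35,0.2],[0,0,-8.6]],
    [[1.85,-2.1,0.2],[0,0,-8.6]],
    [[2.1,-1.8,0.2],[0,0,-8.6]],
    [[2.35,-1.45,0.2],[0,0,-8.6]],
  ],
)

```text
t: 9.93
tool_pos: [0.5389, -0.1913, 0.3289]
tool_rot: [-0.001, 0.962, 0.273, -0.001]
ft_force: [0.7, -0.2, -3.5]
width: 0.0161
gripper_force: 117.3
```

Call:
send_rows(
  deltas=[
    [[2.55,-1.05,0.2],[0,0,-8.6]],
    [[2.7,-0.7,0.2],[0,0,-8.6]],
    [[2.75,-0.25,0.2],[0,0,-8.6]],
    [[2.75,0.15,0.2],[0,0,-8.6]],
    [[2.7,0.55,0.2],[0,0,-8.6]],
  ],
)

```text
t: 10.55
tool_pos: [0.6199, -0.0794, 0.3188]
tool_rot: [-0.001, 0.795, 0.607, -0.001]
ft_force: [1.1, -0.4, -3.1]
width: 0.0158
gripper_force: 117.3
```

Call:
send_rows(
  deltas=[
    [[2.6,0.95,0.2],[0,0,-8.6]],
    [[2.4,1.35,0.2],[0,0,-8.6]],
    [[0,0,0],[0,0,0]],
  ],
)

```text
t: 10.92
tool_pos: [0.6527, -0.0339, 0.3144]
tool_rot: [-0.001, 0.696, 0.718, -0.001]
ft_force: [-0.0, -0.2, -3.8]
width: 0.0159
gripper_force: 117.0
```

```bash
python3 - <<'E'
from h import *
for n in('top','side'):
    im=env.get_image(n)
    for t,z in(('mallet_face',.124),('pin_top',.07)):
        for q in env.place_of(n,t)[:2]: print(n,t,round(q['confidence'],2),np.round(q['centre'],1),np.round(ray(n,q['centre'],z)[:2],4))
    a,b=np.round(proj(n,(.65,0.0,.1))).astype(int); print(n,a-52,b-48)
    cv2.imwrite(f'pics/q{n}.png',cv2.resize(cv2.cvtColor(im[b-48:b+48,a-52:a+52],4),(400,370),interpolation=2))
cv2.imwrite('pics/q2.png',np.hstack([cv2.imread('pics/qtop.png'),cv2.imread('pics/qside.png')]))
E
python3 plan.py
```

```text
top 208 110
side mallet_face 0.8 [303.3 160.6] [0.6408 0.0059]
side mallet_face 0.73 [350.9 206.1] [ 0.6617 -0.1469]
side 255 120
t 11.22 p [ 0.6518 -0.0363  0.3161] yaw 91.53 F [-0.3  0.3 -3. ] T [-0.13 -0.02  0.02] w 0.0163 q [-0.15  0.57  0.16  1.16 -0.    1.39]
```

View pics/q2.png

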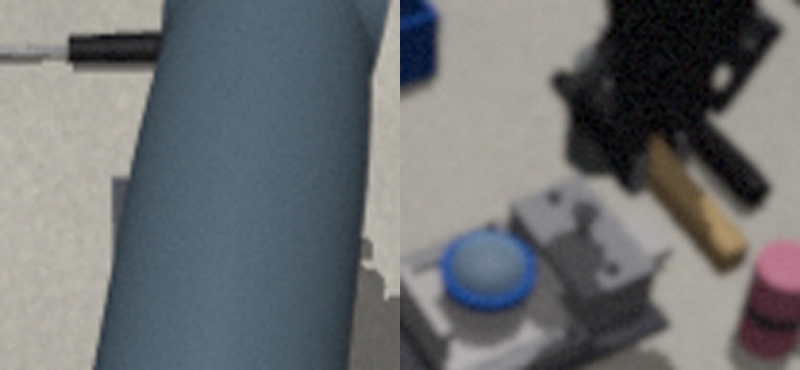

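The left crop of the first pair shows the carrier plate against the bridge, with the tongue out behind it. The second pair's side view shows the mallet head over the bridge, its visible lower-left edge at crop (575,165), and the handle end at crop (740,250). I'll check those pixels against the level-grip model.

```bash
python3 - <<'E'
from h import *
f=lambda P:np.round((proj('side',P)-[255,120])*[400/104,370/96]+[400,0])
c,s=np.cos(np.radians(91.5)),np.sin(np.radians(91.5)); p=np.array([.6518,-.0363,0])
for d in(-.0825,):
  for z in(.1488,.1598,.1708): print('handle end',z,f(p+[d*c,d*s,z]))
h=p+[.0475*c,.0475*s,0]; print('head',h)
for a in range(90,300,30):
  print(a,f(h+[.02*np.cos(np.radians(a)),.02*np.sin(np.radians(a)),.1198]))
print('pin',f((.6504,.0114,.069)),f((.6504,.0114,.066)))
E
python3 plan.py .652,-.036,.282,92,2
```

```text
handle end 0.1488 [735. 270.]
handle end 0.1598 [738. 256.]
handle end 0.1708 [742. 242.]
head [0.65055659 0.01118372 0.        ]
90 [577. 129.]
120 [565. 137.]
150 [561. 149.]
180 [565. 161.]
210 [578. 171.]
240 [595. 175.]
270 [612. 173.]
pin [586. 208.] [585. 211.]
t 11.22 p [ 0.6518 -0.0363  0.3161] yaw 91.53 F [-0.3  0.3 -3. ] T [-0.13 -0.02  0.02] w 0.0163 q [-0.15  0.57  0.16  1.16 -0.    1.39]
[[[0.01, 0.01, 1.7], [-0.0, 0.0, -0.2]], [[0.01, 0.01, 1.7], [-0.0, 0.0, -0.2]]]
```

Call:
send_rows(
  deltas=[
    [[0,0,3],[0,0,0]],
    [[0,0,2.5],[0,0,0]],
  ],
)

```text
t: 11.48
tool_pos: [0.6522, -0.0365, 0.2614]
tool_rot: [0.001, 0.698, 0.716, 0.0]
ft_force: [-2.6, -2.0, 10.4]
width: 0.0161
gripper_force: 119.1
```

```bash
python3 plan.py
```

```text
t 11.47 p [ 0.6522 -0.0365  0.2614] yaw 91.52 F [-2.6 -2.  10.4] T [0.17 0.48 0.14] w 0.0161 q [-0.15  0.6   0.07  1.03 -0.    1.39]
```

Call:
send_rows(
  deltas=[
    [[0,0,-4],[0,0,0]],
    [[0,0,0],[0,0,0]],
    [[0,0,2.4],[0,0,0]],
    [[0,0,2.5],[0,0,0]],
  ],
)

```text
t: 11.98
tool_pos: [0.6527, -0.0363, 0.2525]
tool_rot: [0.002, 0.697, 0.717, 0.001]
ft_force: [-2.0, -1.6, 10.9]
width: 0.0159
gripper_force: 120.1
```

```bash
python3 plan.py
```

```text
t 11.97 p [ 0.6527 -0.0363  0.2525] yaw 91.55 F [-2.  -1.6 10.9] T [0.23 0.55 0.03] w 0.0159 q [-0.15  0.61  0.06  1.01 -0.    1.39]
```

Call:
send_rows(
  deltas=[
    [[0,-0.3,-4],[0,0,0]],
    [[0,0,0],[0,0,0]],
    [[0,0,2.2],[0,0,0]],
    [[0,0,2.3],[0,0,0]],
  ],
)

```text
t: 12.48
tool_pos: [0.6497, -0.0366, 0.2469]
tool_rot: [0.002, 0.697, 0.717, -0.0]
ft_force: [4.2, -17.2, 36.0]
width: 0.0161
gripper_force: 125.0
```

```bash
python3 plan.py
```

```text
t 12.47 p [ 0.6497 -0.0366  0.2469] yaw 91.55 F [  4.2 -17.2  36. ] T [-2.76 -1.22 -0.23] w 0.0161 q [-0.15  0.61  0.04  1.   -0.    1.39]
```

Call:
send_rows(
  deltas=[
    [[0,0,-4],[0,0,0]],
    [[-3,0,-3],[0,0,0]],
    [[-5,0,0],[0,0,0]],
    [[-5,0,0],[0,0,0]],
    [[0,0,0],[0,0,0]],
  ],
)

```text
t: 13.1
tool_pos: [0.6526, -0.1697, 0.3158]
tool_rot: [0.0, 0.699, 0.715, -0.0]
ft_force: [-0.5, 1.5, -3.1]
width: 0.0163
gripper_force: 119.9
```

```bash
python3 - <<'E'
from h import *
for n in('side',):
    im=env.get_image(n)
    for t,z in(('mallet_face',.124),('pin_top',.053)):
        for q in env.place_of(n,t)[:2]: print(n,t,round(q['confidence'],2),np.round(q['centre'],1),np.round(ray(n,q['centre'],z)[:2],4))
    cv2.imwrite('pics/q3.png',cv2.resize(cv2.cvtColor(im[110:235,235:400],4),(792,600),interpolation=2))
for z in(.053,.056,.06,.071):print(z,np.round((proj('side',(.6504,.0114,z))-[235,110])*4.8))
E
python3 plan.py
```

```text
side mallet_face 0.79 [338. 201.] [ 0.6457 -0.1245]
side mallet_face 0.3 [303.9 177.3] [ 0.6162 -0.0379]
side pin_top 0.61 [337.1 202.7] [ 0.6834 -0.087 ]
side pin_top 0.59 [301.5 179.4] [0.6464 0.0098]
0.053 [325. 328.]
0.056 [325. 324.]
0.06 [326. 319.]
0.071 [328. 304.]
t 13.25 p [ 0.6526 -0.1653  0.3161] yaw 91.6 F [-0.6  0.2 -3. ] T [-0.04 -0.01  0.01] w 0.0165 q [-0.34  0.62  0.24  1.19  0.    1.2 ]
```

View pics/q3.png

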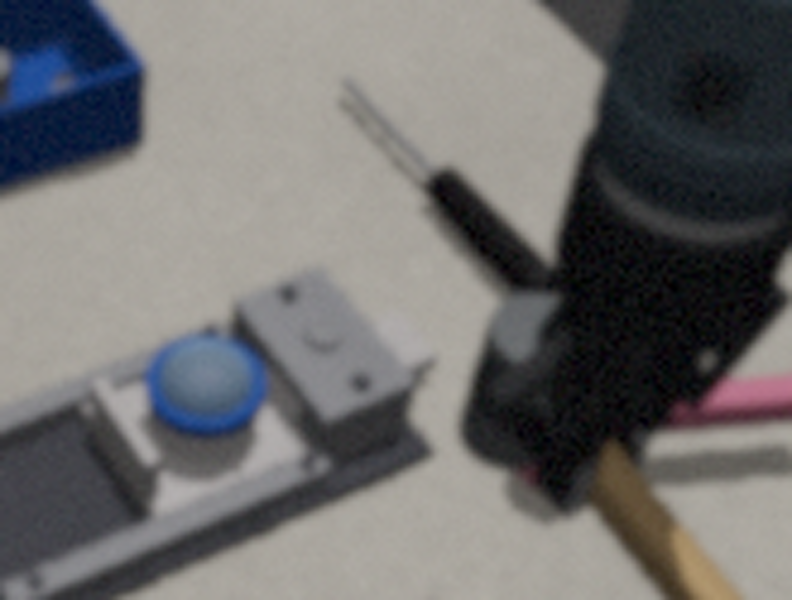

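The pin head now sits low and flat at crop (322,335), where a seated head should appear, and the 36 N reading agrees. I'll check the mallet's tilt in the grip before placing it.

```bash
python3 - <<'E'
from h import *
K,cp,A=cam('side'); off=[235,110]
im=cv2.imread('pics/q3.png')
p=np.array([.6526,-.1653,.3161]);y=np.radians(91.6);X=np.array([np.cos(y),np.sin(y),0]);Z=np.array([0,0,1.]);L=np.cross(Z,X)
for tilt,col in((0,(0,255,0)),(8,(0,0,255))):   # + = head up
    t=np.radians(tilt);x=np.cos(t)*X+np.sin(t)*Z;z=np.cos(t)*Z-np.sin(t)*X
    g=p-[0,0,.1563]; h=g+.0475*x
    P=[]
    for zz in(-.04,.032): P.append([(proj('side',h+zz*z+.02*(np.cos(a)*x+np.sin(a)*L))-off)*4.8 for a in np.linspace(0,6.28,40)])
    P.append([(proj('side',g-.0825*x+a*L*.009+b*z*.011)-off)*4.8 for a,b in((-1,-1),(1,-1),(1,1),(-1,1),(-1,-1))])
    P.append([(proj('side',g+d*x-.009*L+.011*z)-off)*4.8 for d in(.02,-.0825)])
    for q in P: cv2.polylines(im,[np.int32(q)],False,col,1)
cv2.imwrite('pics/q4.png',im[200:600,400:792])
E
```

```text
(no output)
```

View pics/q4.png

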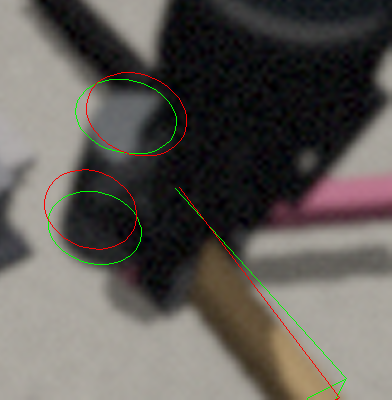

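```bash
python3 plan.py .466,-.307,.30,-11.6,11
```

```text
t 13.25 p [ 0.6526 -0.1653  0.3161] yaw 91.6 F [-0.6  0.2 -3. ] T [-0.04 -0.01  0.01] w 0.0165 q [-0.34  0.62  0.24  1.19  0.    1.2 ]
[[[-1.24, -1.73, 0.15], [-0.0, 0.0, 9.4]], [[-1.51, -1.51, 0.15], [-0.0, 0.0, 9.4]], [[-1.73, -1.24, 0.15], [-0.0, 0.0, 9.4]], [[-1.91, -0.94, 0.15], [-0.0, 0.0, 9.4]], [[-2.04, -0.62, 0.15], [-0.0, 0.0, 9.4]]]
[[[-2.11, -0.28, 0.15], [-0.0, 0.0, 9.4]], [[-2.13, 0.07, 0.15], [-0.0, 0.0, 9.4]], [[-2.09, 0.42, 0.15], [-0.0, 0.0, 9.4]], [[-1.99, 0.75, 0.15], [-0.0, 0.0, 9.4]], [[-1.84, 1.07, 0.15], [-0.0, 0.0, 9.4]]]
[[[-1.65, 1.35, 0.15], [-0.0, 0.0, 9.4]]]
```

Call:
send_rows(
  deltas=[
    [[-1.25,-1.75,0.15],[0,0,9.4]],
    [[-1.5,-1.5,0.15],[0,0,9.4]],
    [[-1.75,-1.25,0.15],[0,0,9.4]],
    [[-1.9,-0.95,0.15],[0,0,9.4]],
    [[-2.05,-0.6,0.15],[0,0,9.4]],
  ],
)

```text
t: 13.88
tool_pos: [0.5674, -0.2289, 0.3093]
tool_rot: [-0.0, 0.926, 0.378, -0.0]
ft_force: [0.1, -0.1, -2.2]
width: 0.016
gripper_force: 119.9
```

Call:
send_rows(
  deltas=[
    [[-2.1,-0.3,0.15],[0,0,9.4]],
    [[-2.15,0.05,0.15],[0,0,9.4]],
    [[-2.1,0.4,0.15],[0,0,9.4]],
    [[-2,0.75,0.15],[0,0,9.4]],
    [[-1.85,1.05,0.15],[0,0,9.4]],
  ],
)

```text
t: 14.5
tool_pos: [0.4819, -0.2927, 0.3019]
tool_rot: [-0.0, 1.0, -0.022, -0.0]
ft_force: [-0.3, 0.1, -3.0]
width: 0.0162
gripper_force: 119.9
```

Call:
send_rows(
  deltas=[
    [[-1.65,1.35,0.15],[0,0,9.4]],
    [[0,0,0],[0,-3,0]],
    [[0,0,0],[0,0,0]],
  ],
)

```text
t: 14.88
tool_pos: [0.4655, -0.3056, 0.3003]
tool_rot: [-0.003, 0.994, -0.102, -0.026]
ft_force: [-0.1, -0.4, -2.9]
width: 0.0162
gripper_force: 119.9
```

```bash
python3 - <<'E'
from h import *
o=env.get_obs();p=np.array(o['tool_pos']);M=rot(o['tool_rot']);print(o['t'],p,M,o['ft_force'])
im=cv2.cvtColor(env.get_image('side'),4)
off=np.array([220,200]);k=4
im=cv2.resize(im[200:384,220:420],None,fx=k,fy=k,interpolation=2)
g=p+M@[0,0,.1563]
for tilt,col in((0,(0,255,0)),(6,(0,0,255))):   # tilt relative to tool, + = head up
    t=np.radians(tilt);T=M@R.from_rotvec([0,t,0]).as_matrix();x=T[:,0];z=-T[:,2];L=T[:,1]
    h=g+.0475*x
    f=lambda P:(proj('side',P)-off)*k
    Q=[[f(h+zz*z+.02*(np.cos(a)*x+np.sin(a)*L)) for a in np.linspace(0,6.28,40)] for zz in(-.04,.032)]
    Q.append([f(g-.0825*x+a*L*.009+b*z*.011) for a,b in((-1,-1),(1,-1),(1,1),(-1,1),(-1,-1))])
    for q in Q: cv2.polylines(im,[np.int32(q)],False,col,1)
cv2.imwrite('pics/q5.png',im[:600,:800])
E
```

```text
14.875 [ 0.46550621 -0.3056406   0.30034657] [[ 9.77914395e-01 -2.02614214e-01 -5.12924628e-02]
 [-2.02294893e-01 -9.79258336e-01  1.13968077e-02]
 [-5.25377270e-02 -7.68899066e-04 -9.98618644e-01]] [-0.07182346 -0.41830259 -2.88296865]
```

View pics/q5.png

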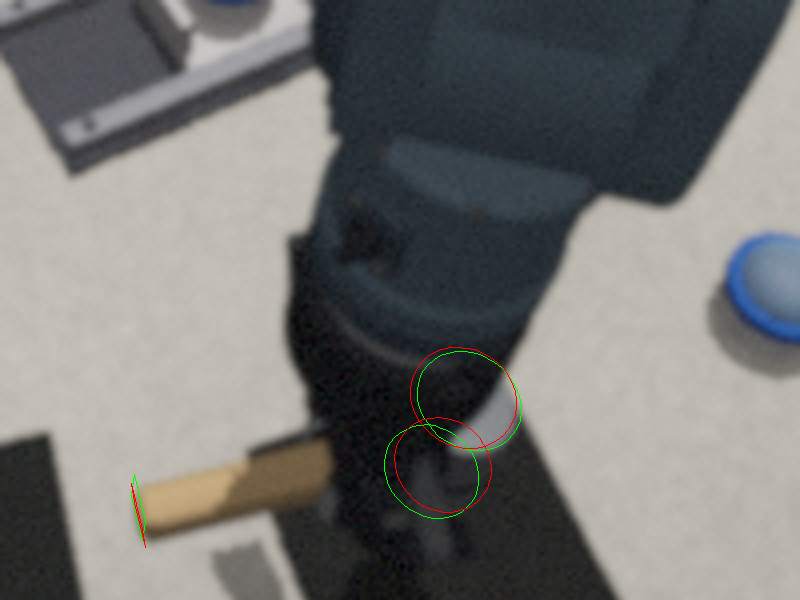

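Call:
send_rows(
  deltas=[
    [[0.2,0,4],[0,0,0]],
    [[0.2,0,4],[0,0,0]],
    [[0.05,0,1.2],[0,0,0]],
    [[0.02,0,0.4],[0,0,0]],
    [[0,0,0],[0,0,0]],
  ],
)

```text
t: 15.55
tool_pos: [0.4655, -0.307, 0.2058]
tool_rot: [-0.002, 0.994, -0.103, -0.025]
ft_force: [-0.3, -0.1, -2.4]
width: 0.0166
gripper_force: 120.0
```

```bash
python3 plan.py
```

```text
t 15.55 p [ 0.4655 -0.307   0.2058] yaw -11.77 F [-0.3 -0.1 -2.4] T [ 0.01  0.02 -0.04] w 0.0166 q [-0.69  0.5  -0.27  0.84 -0.02  2.66]
```

Call:
send_rows(
  deltas=[
    [[0,0,0.2],[0,0,0]],
    [[0,0,0.15],[0,0,0]],
    [[0,0,0],[0,0,0]],
  ],
)

```text
t: 15.92
tool_pos: [0.4647, -0.3067, 0.2013]
tool_rot: [-0.003, 0.994, -0.103, -0.026]
ft_force: [-0.5, -0.2, -3.2]
width: 0.0164
gripper_force: 120.0
```

Call:
send_rows(
  deltas=[
    [[0,0,0.1],[0,0,0]],
    [[0,0,0],[0,0,0]],
  ],
)

```text
t: 16.18
tool_pos: [0.4646, -0.3067, 0.2006]
tool_rot: [-0.002, 0.994, -0.103, -0.026]
ft_force: [-1.3, -0.0, 2.7]
width: 0.0161
gripper_force: 121.0
```

Call:
send_rows(
  deltas=[
    [[0,0,0],[0,0,0]],
    [[0,0,0],[0,0,0]],
    [[0,0,0],[0,0,0]],
    [[0,0,0],[0,0,0]],
  ],
  gripper=4.5,
  squeeze=20,
)

```text
t: 16.68
tool_pos: [0.4646, -0.3066, 0.2001]
tool_rot: [-0.003, 0.994, -0.103, -0.026]
ft_force: [-0.3, -0.5, -0.8]
width: 0.0449
gripper_force: 0.0
```

Call:
send_rows(
  deltas=[
    [[-0.05,0,-1],[0,0,0]],
    [[-0.1,0,-3],[0,0,0]],
    [[-0.2,0,-5],[0,0,0]],
    [[-0.2,0,-5],[0,0,0]],
    [[-5,0,0],[0,0,0]],
  ],
)

```text
t: 17.3
tool_pos: [0.4209, -0.2993, 0.3489]
tool_rot: [0.002, 0.995, -0.102, -0.02]
ft_force: [-0.6, 0.1, 0.1]
width: 0.0449
gripper_force: 0.0
```

Call:
send_rows(
  deltas=[
    [[-5,0,0],[0,0,0]],
    [[0,5,0],[0,0,0]],
    [[0,5,0],[0,0,0]],
    [[0,5,0],[0,0,0]],
    [[0,0,0],[0,0,0]],
  ],
)

```text
t: 17.92
tool_pos: [0.3371, -0.4364, 0.346]
tool_rot: [-0.002, 0.994, -0.105, -0.025]
ft_force: [-0.3, 1.1, -0.2]
width: 0.0449
gripper_force: 0.0
```

```bash
python3 plan.py; python3 - <<'E'
from h import *
A=[]
for n,(a,b,w,h) in dict(top=(200,110,190,180),side=(215,130,190,180)).items():
    im=env.get_image(n); b=min(b,384-h)
    if n=='side': a,b,w,h=180,130,260,250
    A.append(cv2.resize(cv2.cvtColor(im[b:b+h,a:a+w],4),(400,385),interpolation=2))
    for t,z in(('mallet_face',.005),('pin_top',.053),('push_wall',.032)):
        for q in env.place_of(n,t)[:2]: print(n,t,round(q['confidence'],2),np.round(q['centre']),np.round(ray(n,q['centre'],z)[:2],4))
cv2.imwrite('pics/end.png',np.hstack(A))
E
```

```text
t 17.93 p [ 0.3371 -0.4364  0.346 ] yaw -12.02 F [-0.3  1.1 -0.2] T [ 0.04 -0.07 -0.  ] w 0.0449 q [-1.02  0.37 -0.08  1.15 -0.04  2.33]
top mallet_face 0.62 [285. 139.] [ 0.7377 -0.0813]
top mallet_face 0.59 [361. 210.] [ 0.5073 -0.3182]
top pin_top 0.51 [257. 164.] [0.644  0.0104]
top pin_top 0.16 [256. 186.] [0.5741 0.0125]
top push_wall 0.94 [258. 200.] [0.5347 0.0072]
top push_wall 0.74 [255. 191.] [0.5631 0.0168]
```

View pics/end.png

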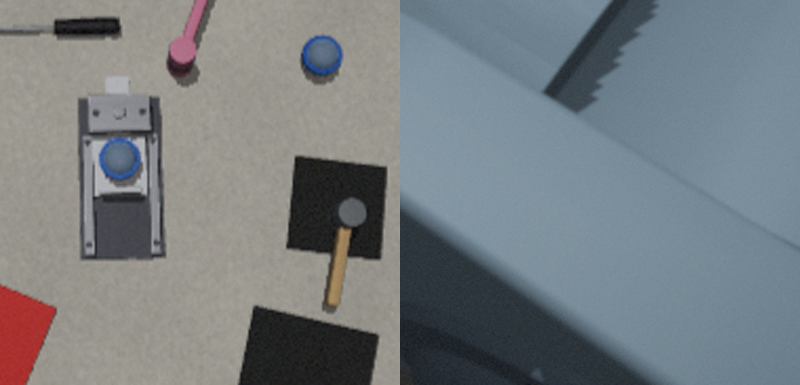

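The top view shows the mallet upright on the small mat with its head at full-image (367,209). The carrier is home, the pin is flat on the bridge at (256,163), and the bystanders are where they were, so I'm handing the job in.

```bash
python3 -c "
from station import env
print(env.finish_job())"
```

```text
the job is handed in; nothing more can be done
None
```

I handed the job in at about 18 s: the carrier is home against the bridge, the pin was driven down until it bottomed (36 N on the last blow), and the mallet is standing upright on the small black mat; the hand-in returned no verdict.

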